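Unclip the round pot from the potter's tool rail

TASK

Take the round pot off the tool rail: grip the wooden block on its clip and lift it straight up, against the spring catch, until it comes free. Then set it down gently, upright, in the middle of the square wooden board, and let go; leave the square pot and the long trough where they hang on the rail.

Things in the scene. Friction and masses are not known exactly. Their poses are not given: they have to be found in the camera images.
- round_pot: Round grey open pot, 68 mm wide, 80 tall, 0.12 kg. Origin: centre of underside, z up. Clip on its +x side, centred 52 mm from the axis: saddle over the rail (57 to 92 mm up), on it a wooden grip block 28 (x) x 24 (y) mm, 92 to 137 mm up, free on both y sides. Hangs on the robot's side of the rail, any of 3 places, base 45 mm over the table. Sprung catch: 10 N for 10 mm of lift; clear after 35 mm.
- board: Single square brown wooden board, 170 x 170 mm, 14 mm thick, fixed. Origin: centre of its underside, on the table, so its top is 14 mm above the origin; x and y run along its edges. Not the round plywood disc under an upturned clay bowl, nor the stack of boards at the back.
- square_pot: Square grey open pot, 68 x 68 mm, 80 mm tall, with the same clip and block at the same offsets; origin at the centre of its underside. Stays on the rail. The rail is a level aluminium bar 12 mm thick, 30 tall, top 130 mm above the table, along the pots' y axis; its places are 130 mm apart; all block tops are 182 mm above the table; a lower bar steadies the pots' backs.
- trough: Long low grey open trough, 68 mm (x) by 100 mm (y, along the rail), 55 mm tall, with the same clip 52 mm from its middle along +x, grip block 67 to 112 mm above the underside; origin at the centre of its underside. Stays on the rail.
Not all that is in view belongs to the job. Leave any blue look-alike of the round_pot alone.

How it is judged:
By the outcome, as a careful person would: the job done as asked, in the order asked, and still so for the second after the job is handed in, with the robot touching nothing.
It also fails if it takes over 42 s, if anything falls off the work surface, if the arm or the gripper's body presses on something with over 40 N, if the wrist force passes 120 N, or if a joint passes its speed limit or range.

ROBOT

A 7-joint arm with a two-finger parallel gripper is mounted at the origin on the work surface. World frame = base frame: x ahead of the robot, y to its left, z up, the work surface at z = 0. Lengths are in mm, angles in rad, forces in N, time in s.
With the tool pointing down it reaches from about 400 to 875 mm from the base axis. Payload 4.4 kg.
Tool frame: the origin (TCP) lies on the centre line of the jaws, within the pads' length; the fingertips stand 25 mm ahead of it and the grasp point (between the pads) lies 6 mm ahead of it; z points along the fingers, x is the direction in which the jaws open and shut, and the axes are right-handed (so a half turn about z gives the same grasp; the last joint's range is limited). The gripper opens to 85 mm and grips with 20 to 120 N. Pads are 22 mm wide; open, the fingers measure 114 mm over their backs; the gripper's body (76 mm by 85 mm) begins 54 mm behind the grasp point. The pads swing forward as they close: fully open they stand 13 mm farther back than shut.
Start: joints at [1.169, 0.628, 0.038, 1.517, -0.027, 0.996, -0.02], TCP at [214.219, -613.7, 218.113] pointing down, gripper open.
Joint ranges: [-3.06, 3.06], [-0.37, 2.12], [-1.25, 1.32], [0.18, 2.47], [-1.1, 4.24], [0.23, 1.98], [-2.94, 2.94]. Speed limits (rad/s): [2.57, 2.57, 3.14, 3.14, 3.14, 3.14, 3.14].

INTERFACE

Orientations are given as [roll, pitch, yaw] about the fixed x, y, z axes, in that order (R = Rz(yaw) Ry(pitch) Rx(roll)).
In Python, from cell import ctrl, cams gives the robot as it stands. The module is installed in compiled form; this text tells all that it offers.
- The arm moves only by the tool step_arm, never from a script. Its arguments are lists of equal length, an entry for each row: "linear": the shift along the tool's x, y, z in mm, a list of three; "yaw": the turn about the tool's z in rad; "gripper": the opening, from -1 (shut) to 1 (fully open). A call has 1 to 8 rows; each row is the pose to reach, as a shift and turn from the pose commanded when the call began, along the tool's axes at that moment; what a row does not reach only later rows make up. A row lasts 1/12 s, in which the tool goes at most 41.7 mm and 7.16 degrees, less where a joint would pass 70% of its speed; a pose out of reach is approached as far as the arm can. A call with a gripper value outside its range is refused whole. The fingers move at their own pace and stop on an object; the grip force is fixed at half the most. Time passes only in rows, so rows that repeat a pose let the fingers close. It gives the time, the measured TCP pose, the force and the opening at its end, in the units of the state.
- ctrl.read_state(): the state, without advancing time (a new reading comes with each control period).
- cams.get_image(name): name is "side" or "top" or "wrist"; returns a dict with "frame" (420x560x3 uint8, red, green, blue), "depth" (420x560 float32, mm along the optical axis (not along the pixel's ray), 0 where there is no reading), "intrinsics" (3x3 intrinsics, pixels), "cam_to_world" (4x4, takes a point from camera to world coordinates). Camera axes: x right, y down, z forward; pixel columns grow to the right and rows downward; lengths in mm; the calibration is good to about 2 mm. A picture is of the moment at which its call begins.
- ctrl.finish_job(): hands the job in, once; it reports no verdict.
Trained networks look in the newest picture that a camera, given by its name, has taken for a name from the list of things; names that differ only in an ending like _2 or _b are one class to them, and where a whole thing is asked for, a point or a joint stands for the part that bears it (a point fixed in the world has none). Each returns a list of dicts, best first, with "conf" (0 to 1); they miss things now and then, are a little off and sometimes report something else, mostly with a low value. They report only what shows in the picture. A call takes as long as a camera call. They do not tell look-alikes from the thing itself.
- cams.regions_of(camera, name): "pixels" (420x560 bool, what is visible of it) and "pixel" ([column, row] in pixels, amid what is visible of it).
The state is a dict: "clock": time; "qpos": joint angles; "qd": joint speeds; "tau": joint torques, N m; "eef_pos": TCP position; "tool_rot": TCP orientation; "force": force on the tool from outside, world axes, zero at the start; "torque": the same for the moment, N m; "width": finger opening in mm.
Only numpy, scipy, OpenCV 4.12 (cv2) and the standard library are available. Lean on these libraries where they do the work, as an engineer would, in place of code of your own. Each camera call takes 0.05 s, during which the arm holds its last target.

## Working session

There is one attempt and no reset: what is moved stays moved. The work goes in short steps, Python scripts to look and compute and a tool call to move; the robot and the scene stay as the last step left them, time stands still between calls to the robot, and variables do not carry over. Pictures are saved under pics/ and viewed, and the job is handed in when it is done.

Besides the shell and the picture viewer there is one more tool, called after "Emit:" as name([rows], argument=value, ...), one row to a line, values as JSON. step_arm: Moves the arm, as the interface text tells. Its arguments: {"type":"object","properties":{"linear":{"type":"array"},"yaw":{"type":"array"},"gripper":{"type":"array"}},"required":["linear","yaw","gripper"]}

```bash
mkdir -p pics
cat > h.py <<'E'
import numpy as np,cv2
from cell import ctrl,cams
def save(n,f): cv2.imwrite('pics/'+n,f[:,:,::-1])
def pts(im):
    d=im['depth'];K=im['intrinsics'];T=im['cam_to_world']
    v,u=np.mgrid[:d.shape[0],:d.shape[1]]
    P=np.stack([(u-K[0,2])/K[0,0]*d,(v-K[1,2])/K[1,1]*d,d],-1)@T[:3,:3].T+T[:3,3]
    P[d==0]=np.nan
    return P
E
python3 - <<'E'
from h import *
print(ctrl.read_state())
for c in ['side','top']:
    im=cams.get_image(c); save(c+'0.png',im['frame']); np.savez(c+'0.npz',**im)
    print(c,im['cam_to_world'].round(2).tolist())
    P=pts(im)
    for n in ['round_pot','board','square_pot','trough']:
        for r in cams.regions_of(c,n):
            p=P[r['pixels']]; 
            print(n,round(r['conf'],2),r['pixel'],r['pixels'].sum(),np.nanmedian(p,0).round(),np.nanpercentile(p,2,axis=0).round(),np.nanpercentile(p,98,axis=0).round())
E
```

```text
{'clock': 0.0, 'qpos': array([ 1.1691564 ,  0.62933875,  0.03842791,  1.51837262, -0.02694833,
        0.99628262, -0.0199887 ]), 'qd': array([-0.0010269 ,  0.00071542,  0.00090141,  0.000457  , -0.00053927,
       -0.00135819,  0.00201413]), 'tau': array([-3.43189686e-04, -5.63392639e+01,  1.22583613e+00, -1.93445313e+01,
        1.08653257e-02,  1.06102740e-02, -1.87758928e-05]), 'eef_pos': array([ 214.02250658, -613.06970148,  217.1921653 ]), 'tool_rot': array([ 3.14153310e+00,  1.88285660e-03, -1.23490577e+00]), 'force': array([ 0.34816538, -0.00220749,  0.03221494]), 'torque': array([-0.03282019, -0.02991805, -0.00247842]), 'width': 85.7371275577955}
side [[-0.99, -0.12, 0.11, 275.19], [-0.16, 0.72, -0.67, 803.57], [-0.0, -0.68, -0.73, 982.37], [0.0, 0.0, 0.0, 1.0]]
round_pot 0.79 [193.0, 241.2] 1844 [555. 105. 109.] [510.  65.  52.] [606. 131. 183.]
round_pot 0.58 [334.1, 169.4] 1018 [ 275. -202.   68.] [ 243. -268.    3.] [ 309. -165.  138.]
board 0.73 [264.5, 169.3] 2860 [ 458. -243.   15.] [ 380. -332.    6.] [ 544. -165.   19.]
square_pot 0.63 [172.7, 288.2] 2756 [565. 231. 103.] [516. 190.  14.] [615. 263. 183.]
trough 0.57 [213.1, 199.7] 2044 [547. -32. 106.] [498. -83.  70.] [595.  20. 183.]
top [[-0.02, -1.0, 0.09, 353.66], [-1.0, 0.02, -0.02, -22.39], [0.02, -0.09, -1.0, 937.24], [0.0, 0.0, 0.0, 1.0]]
round_pot 0.82 [384.2, 294.9] 1811 [ 274. -233.   49.] [ 249. -265.    1.] [ 311. -169.  138.]
round_pot 0.65 [199.4, 136.5] 2046 [565.  96.  97.] [513.  64.  46.] [607. 128. 183.]
board 0.63 [390.2, 191.6] 7792 [ 465. -250.   14.] [ 384. -333.   10.] [ 548. -167.   17.]
square_pot 0.73 [125.1, 134.1] 2973 [571. 227.  99.] [520. 191.  45.] [615. 259. 182.]
trough 0.73 [275.7, 144.2] 3021 [550. -34.  74.] [501. -80.  68.] [594.  15. 182.]
```

View pics/side0.png

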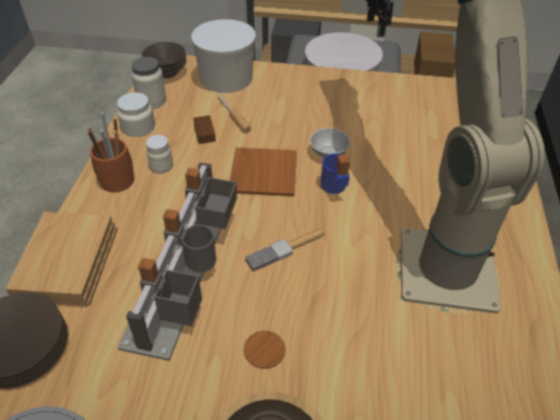

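View pics/top0.png

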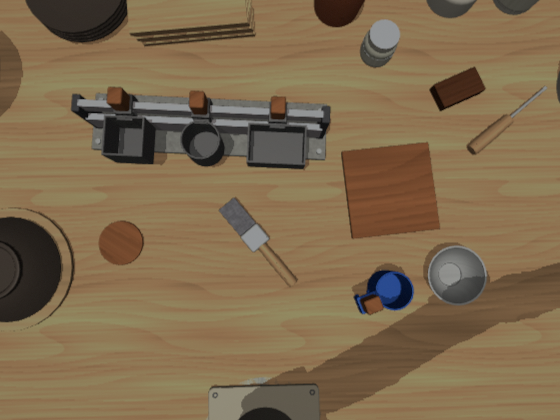

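Run:
```python
from h import *
im=dict(np.load('top0.npz'));f=im['frame'];P=pts(im)
c=cv2.resize(f[80:200,80:340],None,fx=3,fy=3,interpolation=cv2.INTER_CUBIC);save('crop.png',c)
z=P[...,2]
# block tops
m=(np.abs(z-182)<6)
n,l,s,ce=cv2.connectedComponentsWithStats(m.astype(np.uint8))
for i in range(1,n):
    if s[i,4]>60:
        p=P[l==i];print(ce[i].round(),s[i,4],p.mean(0).round(1),cv2.minAreaRect(p[:,:2].astype(np.float32)))
# board
v,u=np.mgrid[:420,:560]
m=(np.abs(z-14)<5)&(P[...,0]>360)&(P[...,0]<570)&(P[...,1]<-145)&(P[...,1]>-355)
m=cv2.morphologyEx(m.astype(np.uint8),cv2.MORPH_OPEN,np.ones((5,5)))
p=P[m>0];print('board',p.mean(0),cv2.minAreaRect(p[:,:2].astype(np.float32)))
# pot rim round z~125
m=(np.abs(z-125)<4)&(P[...,0]<580)&(P[...,0]>450)&(P[...,1]>50)&(P[...,1]<145)
p=P[m];print(cv2.minEnclosingCircle(p[:,:2].astype(np.float32)))
m=(np.abs(z-126)<6)&(P[...,0]>450)&(P[...,1]>-150)
p=P[m];print(len(p),p.min(0),p.max(0))
```

```text
[114.  95.] 270 [604.9 222.3 180.7] ((605.8506469726562, 222.61827087402344), (24.33836555480957, 28.972177505493164), 85.63572692871094)
[196.  99.] 264 [596.6  93.2 181.1] ((597.6218872070312, 93.4148941040039), (23.85622787475586, 29.02732276916504), 85.66192626953125)
[278. 104.] 265 [585.2 -35.9 181.1] ((585.6552124023438, -35.715599060058594), (23.940528869628906, 27.6308650970459), 87.35595703125)
board [ 465.46664729 -250.75264351   13.64933054] ((466.7009582519531, -251.18984985351562), (170.09107971191406, 171.01504516601562), 4.998757839202881)
((547.6910400390625, 95.78046417236328), 35.93864059448242)
2914 [ 499.28116297 -124.18168994  120.01273151] [627.77532373 312.1546524  131.99850396]
```

View pics/crop.png

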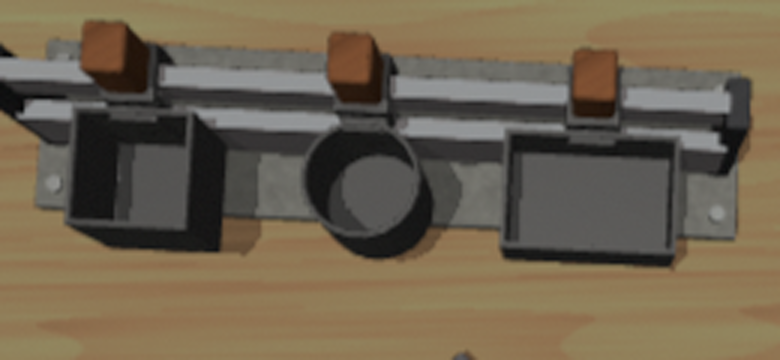

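The side view shows two round-pot candidates. One is grey on the rail's middle place (side (199,248), top (203,142)). The other is blue on the table (side (335,174), top (390,290)). The crop shows the grey round one between the square pot and the trough, so that is the target. The board is the single square one at top (390,191). The heights (181 and 14 mm) and the sizes match the description.

```bash
cat >> h.py <<'E'
from scipy.spatial.transform import Rotation as Ro
def go(goal,yaw=None):
    s=ctrl.read_state();R=Ro.from_euler('xyz',s['tool_rot']).as_matrix()
    print('t',round(s['clock'],2),'pos',s['eef_pos'].round(1),'rot',s['tool_rot'].round(4),'F',s['force'].round(1),'w',round(s['width'],1))
    print('linear',(R.T@(np.array(goal)-s['eef_pos'])).round(1),'yaw', None if yaw is None else -round((yaw-s['tool_rot'][2]+np.pi)%(2*np.pi)-np.pi,4))
E
python3 -c "
from h import *
go([596.5,93.3,300],-1.647)"
```

```text
t 0.5 pos [ 214.2 -613.7  218.1] rot [-3.1416e+00  1.0000e-04 -1.2351e+00] F [ 0.2  0.3 -0.7] w 85.4
linear [-541.6 -593.9  -81.8] yaw 0.4119
```

Emit:
step_arm([
  [0,0,-35],
  [0,0,-70],
  [-20,-22,-82],
  [-46,-50,-82],
  [-72,-79,-82],
  [-98,-107,-82],
  [-124,-136,-82],
  [-150,-164,-82],
], yaw=[0,0,0,0,0,0,0,0], gripper=[1,1,1,1,1,1,1,1])

```text
clock: 1.17
eef_pos: [320.3, -416.3, 300.4]
tool_rot: [-3.141, -0.001, -1.235]
force: [1.1, 0.5, -0.0]
width: 85.5
```

Emit:
step_arm([
  [-25,-27,0],
  [-50,-55,0],
  [-75,-82,0],
  [-100,-110,0],
  [-125,-137,0],
  [-150,-164,0],
  [-175,-192,0],
  [-200,-219,0],
], yaw=[0,0,0,0,0,0,0,0], gripper=[1,1,1,1,1,1,1,1])

```text
clock: 1.83
eef_pos: [461.2, -155.3, 300.5]
tool_rot: [-3.141, -0.001, -1.235]
force: [0.7, -0.1, -0.4]
width: 85.4
```

```bash
python3 -c "
from h import *
go([596.5,93.3,300],-1.647)"
```

```text
t 1.83 pos [ 461.2 -155.3  300.5] rot [-3.1408e+00 -6.0000e-04 -1.2351e+00] F [ 0.7 -0.1 -0.4] w 85.4
linear [-190.2 -209.6    0.6] yaw 0.4119
```

Emit:
step_arm([
  [-27,-30,0],
  [-54,-60,0],
  [-81,-90,0],
  [-108,-120,0],
  [-135,-150,0],
  [-162,-180,0],
  [-180,-200,0],
  [-191,-210,0],
], yaw=[0.06,0.12,0.18,0.24,0.3,0.36,0.412,0.412], gripper=[1,1,1,1,1,1,1,1])

```text
clock: 2.5
eef_pos: [596.9, 97.3, 299.8]
tool_rot: [-3.141, 0.002, -1.644]
force: [0.3, 0.3, 0.6]
width: 85.1
```

Run:
```python
from h import *
im=cams.get_image('wrist');save('w1.png',im['frame']);P=pts(im);z=P[...,2]
m=(np.abs(z-182)<8)
n,l,s,ce=cv2.connectedComponentsWithStats(m.astype(np.uint8))
for i in range(1,n):
    if s[i,4]>100:
        p=P[l==i];print(ce[i].round(),s[i,4],p.mean(0).round(1),cv2.minAreaRect(p[:,:2].astype(np.float32)))
# rail top
m=(np.abs(z-130)<3)&(P[...,0]>575)
p=P[m]
if len(p): print(len(p),cv2.minAreaRect(p[:,:2].astype(np.float32)))
go([596.5,93.3,169],-1.647)
```

```text
[148. 206.] 870 [605.4 220.5 181.3] ((604.835205078125, 221.87599182128906), (24.184215545654297, 27.595712661743164), 85.13780212402344)
[291. 205.] 816 [597.1  92.7 181.7] ((596.414306640625, 92.74053955078125), (23.652023315429688, 27.509138107299805), 85.78465270996094)
[434. 207.] 893 [586.1 -34.8 181.3] ((585.0186157226562, -36.093048095703125), (24.594175338745117, 27.928451538085938), 85.24698638916016)
3923 ((596.3545532226562, 92.71046447753906), (437.85552978515625, 33.80915832519531), 86.2235336303711)
t 2.55 pos [597.1  99.  299.7] rot [-3.141   0.0035 -1.6396] F [1.6 2.5 0.8] w 85.2
linear [  6.2   0.2 130.7] yaw 0.0074
```

View pics/w1.png

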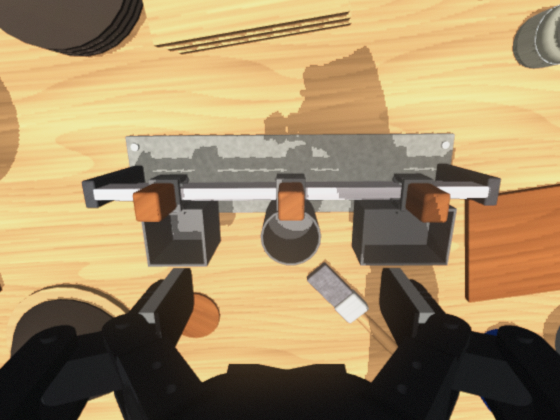

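The wrist view shows all three blocks. The round pot's block, the middle one at (291,205), is at about (596.7, 93.0, 181.7), which agrees with the top camera.

Emit:
step_arm([
  [2,0,15],
  [4,0,35],
  [6,0,55],
  [6,0,65],
  [6,0,65],
  [6,0,65],
], yaw=[0,0,0,0,0,0], gripper=[1,1,1,1,1,1])

```text
clock: 3.05
eef_pos: [595.2, 85.6, 235.3]
tool_rot: [3.141, -0.0, -1.648]
force: [-0.4, 0.1, 0.5]
width: 85.5
```

```bash
python3 -c "
from h import *
go([596.7,93,169],-1.647)"
```

```text
t 3.05 pos [595.2  85.6 235.3] rot [ 3.1412e+00 -4.0000e-04 -1.6476e+00] F [-0.4  0.1  0.5] w 85.5
linear [-7.5 -0.9 66.3] yaw -0.0006
```

Emit:
step_arm([
  [-4,-0.5,0],
  [-7.5,-1,12],
  [-7.5,-1,28],
  [-7.5,-1,44],
  [-7.5,-1,58],
  [-7.5,-1,66],
  [-7.5,-1,66],
  [-7.5,-1,66],
], yaw=[0,0,0,0,0,0,0,0], gripper=[1,1,1,1,1,1,1,1])

```text
clock: 3.72
eef_pos: [597.5, 94.2, 169.8]
tool_rot: [-3.141, 0.0, -1.647]
force: [0.8, 0.5, 0.4]
width: 85.5
```

```bash
python3 -c "
from h import *
go([596.7,93,169],-1.647)
im=cams.get_image('wrist');save('w2.png',im['frame'])"
```

```text
t 3.72 pos [597.5  94.2 169.8] rot [-3.1406e+00  4.0000e-04 -1.6468e+00] F [0.8 0.5 0.4] w 85.5
linear [1.3 0.7 0.8] yaw 0.0002
```

View pics/w2.png

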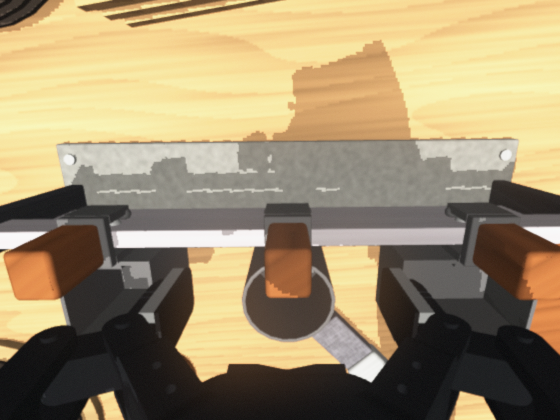

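```bash
python3 -c "
from h import *
im=cams.get_image('wrist');T=np.linalg.inv(im['cam_to_world']);K=im['intrinsics']
s=ctrl.read_state();print(s['eef_pos'])
for p in [[596.7,93,182],[597.5,94,163],[594,51,163],[601,137,163]]:
  q=K@(T[:3,:3]@np.array(p)+T[:3,3]);print(q[:2]/q[2])
P=pts(im);print(P[250:300:12,288].round(), P[320,170],P[320,400])
m=np.abs(P[...,2]-182)<4;m[:, :240]=0;m[:,340:]=0;p=P[m];print(p.mean(0),p.min(0),p.max(0))
"
```

```text
[597.92695177  94.17595518 170.42027804]
[287.78895969 274.10604003]
[285.7452113  257.19307654]
[362.89682142 257.53320992]
[208.55758089 256.85278437]
[[609.  92. 180.]
 [603.  92. 181.]
 [597.  93. 183.]
 [591.  93. 183.]
 [514.  98.  68.]] [603.84010602 135.93254431 225.80962817] [595.85340834  51.15741244 223.65666102]
[597.63686728  92.75296638 181.76739793] [582.21712655  80.53595814 178.00020999] [610.83964308 105.28075762 184.00569088]
```

The wrist view shows the middle block (288,265) centred between the open fingers, and the projected position agrees. Closing.

Emit:
step_arm([
  [1,0,1],
  [1,0,1],
  [1,0,1],
  [1,0,1],
  [1,0,1],
  [1,0,1],
  [1,0,1],
  [1,0,1],
], yaw=[0,0,0,0,0,0,0,0], gripper=[0.5,0,-0.5,-1,-1,-1,-1,-1])

```text
clock: 4.48
eef_pos: [598.4, 89.7, 170.3]
tool_rot: [-3.138, -0.003, -1.649]
force: [-1.0, -5.3, 13.4]
width: 0.5
```

Emit:
step_arm([
  [0,0,0],
  [0,0,0],
  [0,0,0],
  [0,0,0],
  [0,0,0],
  [0,0,0],
], yaw=[0,0,0,0,0,0], gripper=[-1,-1,-1,-1,-1,-1])

```text
clock: 4.98
eef_pos: [598.3, 89.7, 170.3]
tool_rot: [-3.138, -0.003, -1.649]
force: [-1.5, -5.3, 12.4]
width: 0.2
```

The fingers shut fully (0.2 mm) with 13 N upward on the tool, so the block isn't gripped. Looking.

Run:
```python
from h import *
for c in ['wrist','side','top']:
    im=cams.get_image(c);save(c+'3.png',im['frame']);P=pts(im)
    if c=='side':
        save('s3c.png',cv2.resize(im['frame'][150:350,100:330],None,fx=3,fy=3,interpolation=cv2.INTER_CUBIC))
    if c=='wrist': 
        save('w3.png',im['frame'])
```

```text
(no output)
```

View pics/w3.png

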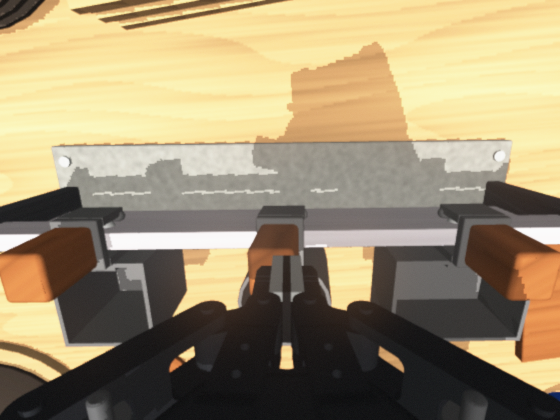

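View pics/s3c.png

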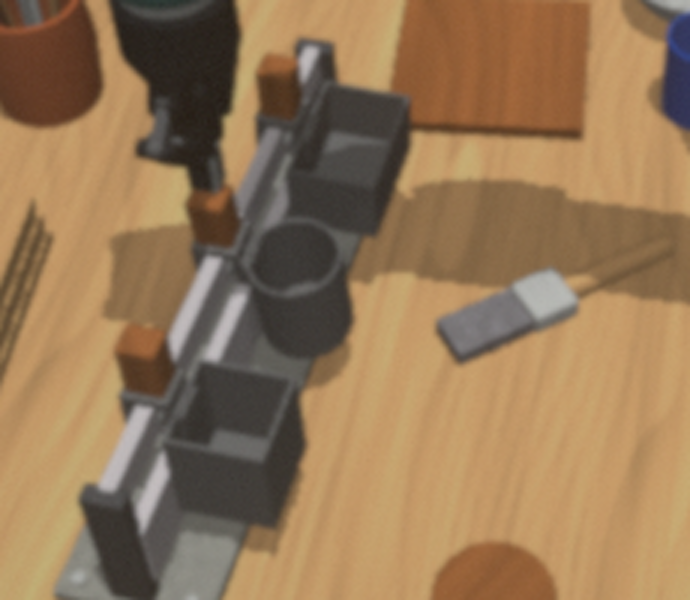

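View pics/top3.png

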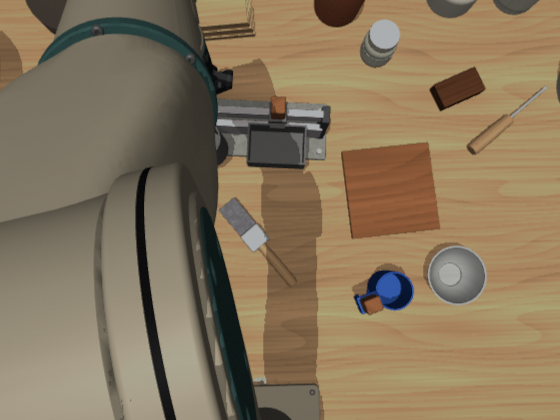

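Run:
```python
from h import *
s=ctrl.read_state();print(s['eef_pos'],s['clock'],s['width'])
for c in ['side','wrist']:
    im=cams.get_image(c);P=pts(im);f=im['frame'].astype(int)
    dark=(f[...,0]-f[...,2]<25)
    m=(P[...,2]>150)&(P[...,2]<235)&(np.hypot(P[...,0]-597,P[...,1]-92)<45)
    for nm,mm in (('dark',m&dark),('wood',m&~dark)):
        p=P[mm];print(c,nm,len(p))
        for z0 in range(150,235,8):
            q=p[(p[:,2]>=z0)&(p[:,2]<z0+8)]
            if len(q): print(z0,len(q),np.percentile(q,[5,50,95],axis=0)[:,:2].round().tolist())
    if c=='wrist': save('w4.png',cv2.resize(im['frame'][180:380,180:420],None,fx=3,fy=3,interpolation=cv2.INTER_CUBIC))
```

```text
[598.31340258  89.69331016 170.31009539] 5.1333 0.3855807903743916
side dark 122
150 2 [[581.0, 87.0], [581.0, 87.0], [581.0, 88.0]]
158 2 [[581.0, 87.0], [581.0, 88.0], [582.0, 89.0]]
166 3 [[580.0, 87.0], [581.0, 89.0], [582.0, 92.0]]
182 1 [[591.0, 96.0], [591.0, 96.0], [591.0, 96.0]]
190 20 [[587.0, 94.0], [591.0, 100.0], [602.0, 102.0]]
198 28 [[586.0, 91.0], [591.0, 99.0], [601.0, 104.0]]
206 23 [[587.0, 93.0], [590.0, 98.0], [596.0, 104.0]]
214 14 [[586.0, 86.0], [588.0, 97.0], [592.0, 104.0]]
222 11 [[586.0, 87.0], [587.0, 98.0], [589.0, 108.0]]
230 18 [[584.0, 89.0], [587.0, 101.0], [603.0, 119.0]]
side wood 299
150 38 [[581.0, 94.0], [592.0, 106.0], [608.0, 108.0]]
158 40 [[581.0, 94.0], [590.0, 107.0], [606.0, 110.0]]
166 39 [[581.0, 94.0], [590.0, 108.0], [605.0, 110.0]]
174 63 [[582.0, 93.0], [593.0, 107.0], [606.0, 110.0]]
182 70 [[583.0, 91.0], [592.0, 100.0], [607.0, 110.0]]
190 13 [[586.0, 88.0], [592.0, 100.0], [604.0, 103.0]]
198 6 [[586.0, 84.0], [586.0, 86.0], [603.0, 104.0]]
206 8 [[586.0, 85.0], [595.0, 95.0], [604.0, 105.0]]
214 4 [[585.0, 83.0], [586.0, 86.0]
[... 444 characters left out ...]
.0], [613.0, 107.0]]
230 1707 [[592.0, 60.0], [610.0, 87.0], [613.0, 116.0]]
wrist wood 1919
150 180 [[608.0, 83.0], [611.0, 92.0], [611.0, 103.0]]
158 220 [[603.0, 83.0], [611.0, 93.0], [612.0, 104.0]]
166 234 [[608.0, 84.0], [611.0, 94.0], [612.0, 105.0]]
174 649 [[593.0, 85.0], [610.0, 101.0], [612.0, 108.0]]
182 346 [[597.0, 87.0], [607.0, 99.0], [610.0, 106.0]]
190 13 [[607.0, 95.0], [607.0, 99.0], [611.0, 102.0]]
198 10 [[607.0, 102.0], [607.0, 102.0], [607.0, 102.0]]
206 13 [[606.0, 102.0], [607.0, 102.0], [607.0, 102.0]]
214 3 [[607.0, 102.0], [607.0, 102.0], [607.0, 102.0]]
222 116 [[588.0, 62.0], [608.0, 92.0], [613.0, 116.0]]
230 135 [[588.0, 65.0], [612.0, 110.0], [614.0, 121.0]]
```

View pics/w4.png

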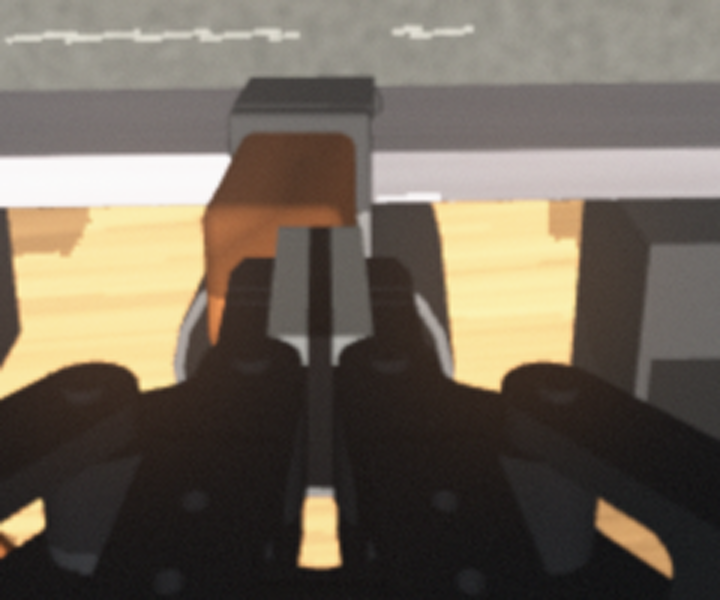

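The shut blades' tips stand on top of the block, at z≈184 around wrist (285,256). That puts the tips about 14 mm behind the TCP, not the stated 25 mm ahead. I'll back off and measure the fingers in free air before going deeper.

Emit:
step_arm([
  [0,0,-10],
  [0,0,-25],
  [0,0,-40],
  [0,0,-50],
  [0,0,-50],
  [0,0,-50],
], yaw=[0,0,0,0,0,0], gripper=[-1,-1,-1,-1,-1,-1])

```text
clock: 5.73
eef_pos: [597.0, 93.2, 218.5]
tool_rot: [-3.141, 0.0, -1.647]
force: [-0.7, -0.1, 0.0]
width: 0.1
```

Run:
```python
from h import *
s=ctrl.read_state();print(s['eef_pos'],s['tool_rot'],s['force'],s['clock'],s['width'])
im=cams.get_image('wrist');P=pts(im);np.savez('w5.npz',**im)
save('w5.png',im['frame'])
print('z down col 286-ish');
for r in range(200,420,8): print(r,P[r,278].round(),P[r,298].round())
im=cams.get_image('side');P2=pts(im);np.savez('s5.npz',**im);save('s5c.png',cv2.resize(im['frame'][150:350,100:330],None,fx=3,fy=3,interpolation=cv2.INTER_CUBIC))
z=P[...,2];m=np.abs(z-182)<5
n,l,st,ce=cv2.connectedComponentsWithStats(m.astype(np.uint8))
for i in range(1,n):
    if st[i,4]>100:
        p=P[l==i];print(ce[i].round(),st[i,4],p.mean(0).round(1),cv2.minAreaRect(p[:,:2].astype(np.float32)))
m=(np.hypot(P2[...,0]-597,P2[...,1]-92)<45)&(P2[...,2]>186)&(P2[...,2]<300)
p=P2[m]
for z0 in range(180,300,6):
    q=p[(p[:,2]>=z0)&(p[:,2]<z0+6)]
    if len(q): print(z0,len(q),np.percentile(q,[5,50,95],axis=0)[:,:2].round().tolist())
```

```text
[597.02322147  93.21869105 218.47381685] [-3.14073385e+00  4.73077848e-04 -1.64674888e+00] [-0.7120903  -0.08989478  0.03803261] 5.7333 0.14182187375821617
z down col 286-ish
200 [612.  98. 138.] [611.  83. 138.]
208 [610.  98. 154.] [609.  83. 155.]
216 [610.  97. 173.] [609.  84. 174.]
224 [607.  97. 182.] [606.  85. 184.]
232 [602.  98. 182.] [601.  85. 183.]
240 [596.  98. 182.] [595.  85. 183.]
248 [591.  99. 182.] [590.  86. 183.]
256 [609.  96. 237.] [nan nan nan]
264 [609.  95. 245.] [608.  87. 245.]
272 [609.  95. 253.] [608.  87. 252.]
280 [608.  95. 259.] [608.  87. 260.]
288 [609.  95. 266.] [608.  87. 266.]
296 [610.  95. 274.] [609.  88. 274.]
304 [610.  95. 279.] [609.  88. 279.]
312 [610.  94. 284.] [610.  88. 284.]
320 [609.  94. 286.] [609.  88. 288.]
328 [601.  95. 280.] [609.  88. 292.]
336 [598.  96. 280.] [607.  88. 293.]
344 [594.  96. 280.] [605.  89. 293.]
352 [591.  96. 280.] [591.  89. 281.]
360 [590.  96. 283.] [589.  89. 282.]
368 [608.  94. 306.] [607.  89. 305.]
376 [609.  94. 310.] [608.  89. 309.]
384 [609.  94. 312.] [609.  89. 313.]
392 [609.  94. 3
[... 554 characters left out ...]
9 [[582.0, 87.0], [591.0, 99.0], [598.0, 107.0]]
228 3 [[588.0, 97.0], [591.0, 98.0], [596.0, 99.0]]
234 14 [[584.0, 89.0], [588.0, 99.0], [601.0, 104.0]]
240 28 [[584.0, 91.0], [590.0, 103.0], [602.0, 106.0]]
246 28 [[584.0, 92.0], [589.0, 103.0], [603.0, 107.0]]
252 32 [[584.0, 89.0], [590.0, 104.0], [601.0, 107.0]]
258 25 [[584.0, 92.0], [589.0, 101.0], [600.0, 108.0]]
264 14 [[584.0, 86.0], [585.0, 94.0], [590.0, 104.0]]
270 8 [[583.0, 88.0], [584.0, 95.0], [598.0, 105.0]]
276 40 [[582.0, 79.0], [585.0, 98.0], [604.0, 124.0]]
282 64 [[581.0, 65.0], [585.0, 102.0], [601.0, 126.0]]
288 34 [[580.0, 57.0], [585.0, 108.0], [597.0, 133.0]]
294 55 [[579.0, 57.0], [586.0, 108.0], [602.0, 133.0]]
```

View pics/w5.png

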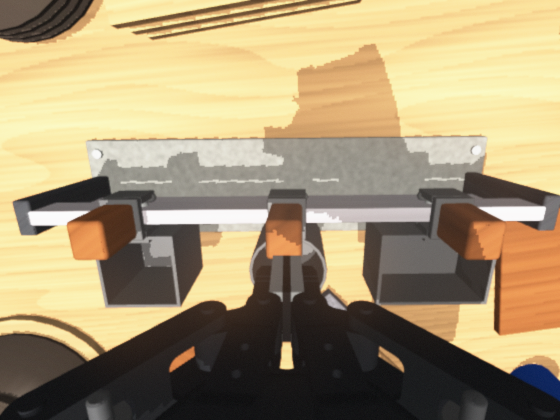

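View pics/s5c.png

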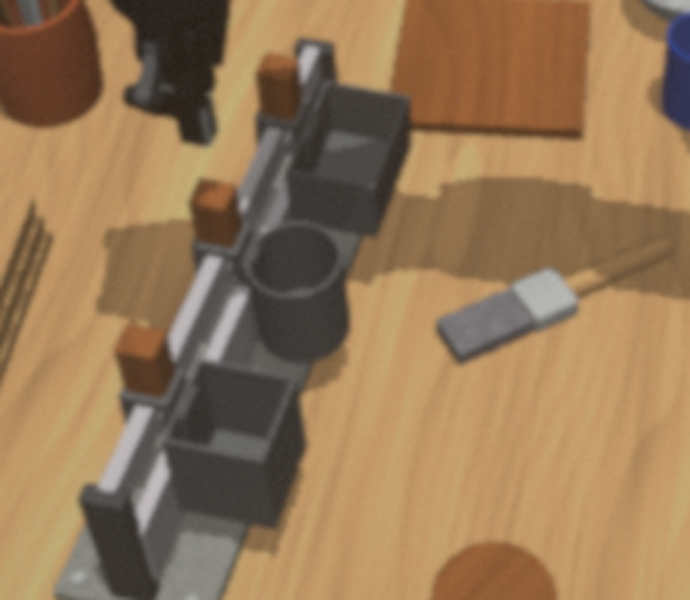

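Both cameras put the shut tips at z≈232 with the reported TCP at 218.5, so the fingers sit about 38 mm farther back than the text says. The body underside at about 305 confirms the same shift. Gripping the block at z≈163 therefore needs a reported TCP z of about 130. The block still stands at (597, 94.3, 182).

Emit:
step_arm([
  [-0.8,0,0],
  [-0.8,0,0],
  [-0.8,0,0],
  [-0.8,0,0],
  [-0.8,0,10],
  [-0.8,0,20],
  [-0.8,0,32],
  [-0.8,0,44],
], yaw=[0,0,0,0,0,0,0,0], gripper=[1,1,1,1,1,1,1,1])

```text
clock: 6.5
eef_pos: [596.5, 93.6, 172.6]
tool_rot: [3.141, -0.0, -1.647]
force: [-0.3, 0.7, -0.9]
width: 85.4
```

Emit:
step_arm([
  [0,0,10],
  [0,0,20],
  [0,0,30],
  [0,0,38],
  [0,0,44],
  [0,0,44],
  [0,0,44],
], yaw=[0,0,0,0,0,0,0], gripper=[1,1,1,1,1,1,1])

```text
clock: 7.08
eef_pos: [596.9, 93.7, 129.9]
tool_rot: [3.141, -0.0, -1.647]
force: [0.1, -0.0, -0.0]
width: 85.4
```

Run:
```python
from h import *
go([597,94,130],-1.647)
im=cams.get_image('wrist');save('w6.png',im['frame'])
im=cams.get_image('side');save('s6c.png',cv2.resize(im['frame'][120:320,100:330],None,fx=3,fy=3,interpolation=cv2.INTER_CUBIC))
```

```text
t 7.08 pos [596.9  93.7 129.9] rot [ 3.1413e+00 -1.0000e-04 -1.6470e+00] F [ 0.1 -0.  -0. ] w 85.4
linear [-0.3 -0.1 -0.1] yaw -0.0
```

View pics/w6.png

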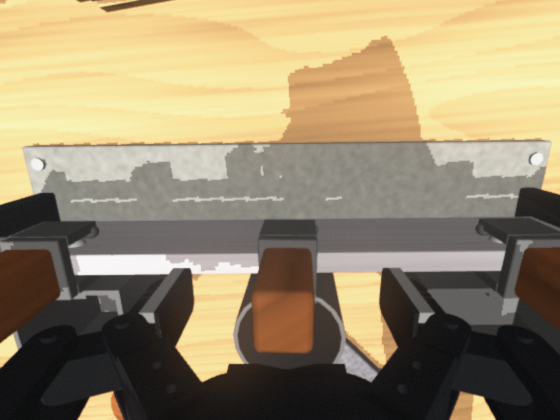

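View pics/s6c.png

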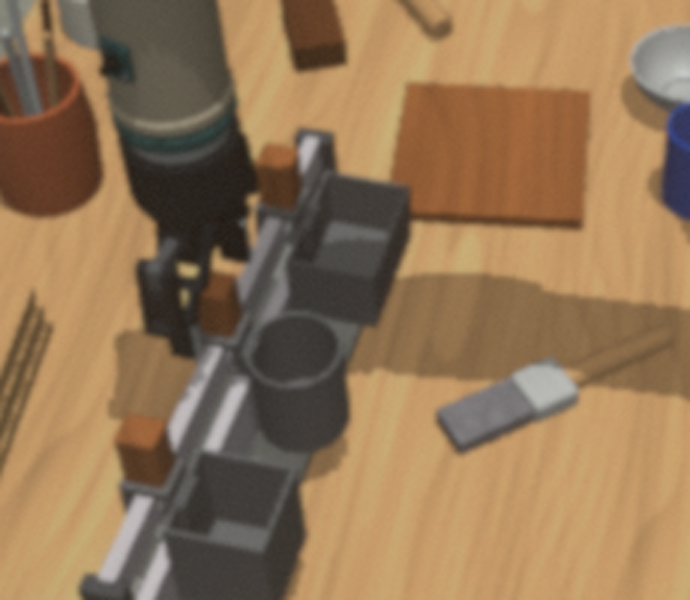

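The block at wrist (284,295) is now between the pads, with a finger on each side in the side view. Closing.

Emit:
step_arm([
  [0,0,0],
  [0,0,0],
  [0,0,0],
  [0,0,0],
  [0,0,0],
  [0,0,0],
  [0,0,0],
  [0,0,0],
], yaw=[0,0,0,0,0,0,0,0], gripper=[0.5,0,-0.4,-1,-1,-1,-1,-1])

```text
clock: 7.85
eef_pos: [596.9, 93.7, 130.1]
tool_rot: [3.141, -0.0, -1.647]
force: [0.1, 0.4, -0.4]
width: 23.3
```

Width is 23.3 mm, so the 24 mm block is gripped. Lifting slowly.

Emit:
step_arm([
  [0,0,-4],
  [0,0,-8],
  [0,0,-13],
  [0,0,-18],
  [0,0,-23],
  [0,0,-28],
  [0,0,-34],
  [0,0,-40],
], yaw=[0,0,0,0,0,0,0,0], gripper=[-1,-1,-1,-1,-1,-1,-1,-1])

```text
clock: 8.52
eef_pos: [597.0, 93.8, 171.0]
tool_rot: [-3.141, 0.0, -1.647]
force: [-0.0, 0.0, -1.6]
width: 23.4
```

Emit:
step_arm([
  [0,0,-10],
  [0,0,-22],
  [0,0,-36],
  [0,0,-52],
  [0,0,-70],
  [0,0,-90],
  [0,0,-105],
  [0,0,-115],
], yaw=[0,0,0,0,0,0,0,0], gripper=[-1,-1,-1,-1,-1,-1,-1,-1])

```text
clock: 9.18
eef_pos: [597.7, 93.9, 287.8]
tool_rot: [-3.138, 0.001, -1.647]
force: [0.7, 0.7, -2.0]
width: 23.4
```

Run:
```python
from h import *
go([518,-255,290],-1.647)
im=cams.get_image('wrist');save('w7.png',im['frame']);np.savez('w7.npz',**im)
im=cams.get_image('side');save('s7.png',im['frame']);P=pts(im);np.savez('s7.npz',**im)
```

```text
t 9.18 pos [597.7  93.9 287.8] rot [-3.1384e+00  9.0000e-04 -1.6471e+00] F [ 0.7  0.7 -2. ] w 23.4
linear [353.9  52.9  -2.6] yaw -0.0001
```

View pics/s7.png

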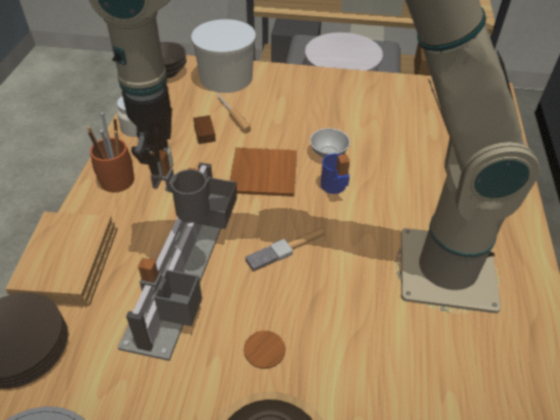

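View pics/w7.png

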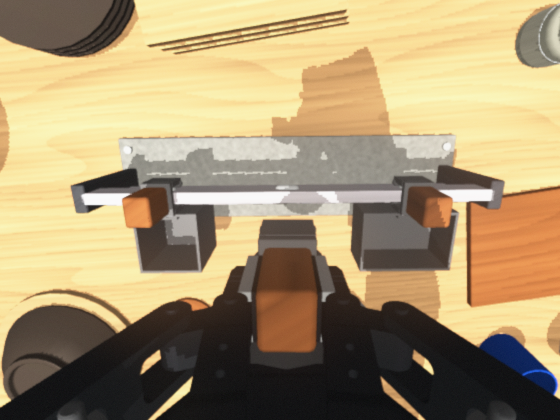

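The pot is free and held: the side view shows it at (190,197), the square pot and trough are still on the rail, and the force is about −2 N. Measuring the pot's centre and tilt in the grip.

Run:
```python
from h import *
im=dict(np.load('s7.npz'));P=pts(im);f=im['frame'].astype(int)
m=np.zeros((420,560),bool);m[165:235,160:240]=1
m&=(f.max(-1)-f.min(-1)<25)&(np.hypot(P[...,0]-545,P[...,1]-97)<60)&(P[...,2]>195)&(P[...,2]<300)
p=P[m];print(len(p),p.min(0),p.max(0))
r=p[p[:,2]>np.percentile(p[:,2],99)-5]
# rim fit: plane + circle on top points
from scipy.optimize import least_squares
out=p[(p[:,1]>97)]
# outer wall cylinder, fit per height slice
for z0 in (210,230,250,270):
    q=p[(np.abs(p[:,2]-z0)<8)]
    # keep outward wall: facing camera (+y,): take farthest from centre
    d=np.hypot(q[:,0]-545,q[:,1]-97);q=q[(d>28)&(q[:,1]>97)]
    if len(q)<10: continue
    s=least_squares(lambda c:np.hypot(q[:,0]-c[0],q[:,1]-c[1])-34,[545,97],loss='soft_l1')
    print(z0,len(q),s.x.round(1),np.abs(s.fun).mean().round(2))
b=p[p[:,2]>276];print('top z',np.percentile(p[:,2],[90,98]),len(b))
A=np.c_[b[:,:2],np.ones(len(b))];print(cv2.minEnclosingCircle(b[:,:2].astype(np.float32)))
```

```text
1790 [509.7193564   62.38550819 203.32736311] [594.46689883 133.73876284 299.45338792]
210 158 [545.5  95.9] 0.85
230 185 [545.1  96.5] 0.78
250 195 [544.6  96.7] 0.92
270 229 [544.7  97. ] 1.21
top z [283.58509922 295.79449354] 422
((552.1989135742188, 100.39366912841797), 42.62816619873047)
```

Emit:
step_arm([
  [10,1,-5],
  [30,4,-5],
  [58,9,-5],
  [88,13,-5],
  [118,18,-5],
  [148,22,-5],
  [178,27,-5],
  [208,31,-5],
], yaw=[0,0,0,0,0,0,0,0], gripper=[-1,-1,-1,-1,-1,-1,-1,-1])

```text
clock: 9.95
eef_pos: [548.3, -113.5, 289.1]
tool_rot: [3.139, -0.0, -1.648]
force: [0.2, 1.0, -1.6]
width: 23.0
```

Emit:
step_arm([
  [30,5,0],
  [60,9,0],
  [88,13,0],
  [112,17,0],
  [130,20,0],
  [141,21,0],
  [145,22,0],
  [145,22,0],
], yaw=[0,0,0,0,0,0,0,0], gripper=[-1,-1,-1,-1,-1,-1,-1,-1])

```text
clock: 10.62
eef_pos: [516.4, -254.9, 289.5]
tool_rot: [3.14, 0.0, -1.649]
force: [1.3, 1.1, -1.4]
width: 23.5
```

Run:
```python
from h import *
go([518.2,-254.5,99],-1.647)
im=cams.get_image('wrist');save('w8.png',im['frame']);P=pts(im)
im=cams.get_image('side');save('s8.png',im['frame'])
```

```text
t 10.62 pos [ 516.4 -254.9  289.5] rot [ 3.1402e+00  4.0000e-04 -1.6486e+00] F [ 1.3  1.1 -1.4] w 23.5
linear [ -0.4  -2.  190.5] yaw -0.0016
```

View pics/s8.png

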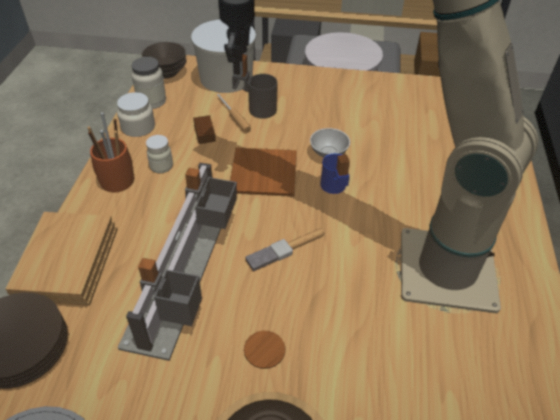

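The pot hangs above the board at side (262,97). Descending.

Emit:
step_arm([
  [0,-2,12],
  [0,-2,34],
  [0,-2,60],
  [0,-2,86],
  [0,-2,110],
  [0,-2,130],
  [0,-2,145],
  [0,-2,150],
], yaw=[0,0,0,0,0,0,0,0], gripper=[-1,-1,-1,-1,-1,-1,-1,-1])

```text
clock: 11.38
eef_pos: [518.4, -251.6, 137.7]
tool_rot: [3.138, 0.003, -1.644]
force: [-0.4, 0.2, -0.8]
width: 23.1
```

Emit:
step_arm([
  [0,0,4],
  [0,0,8],
  [0,0,12],
  [0,0,15],
  [0,0,15],
  [0,0,15],
], yaw=[0,0,0,0,0,0], gripper=[-1,-1,-1,-1,-1,-1])

```text
clock: 11.88
eef_pos: [519.4, -254.5, 125.5]
tool_rot: [-3.141, -0.0, -1.647]
force: [0.1, 0.2, -0.9]
width: 23.5
```

Run:
```python
from h import *
go([518.2,-254.5,99],-1.647)
im=cams.get_image('side');save('s9c.png',cv2.resize(im['frame'][80:240,200:400],None,fx=3,fy=3,interpolation=cv2.INTER_CUBIC))
P=pts(im);f=im['frame'].astype(int)
m=(f.max(-1)-f.min(-1)<25)&(np.hypot(P[...,0]-466,P[...,1]+251)<50)&(P[...,2]>20)&(P[...,2]<120)
p=P[m];print(len(p))
from scipy.optimize import least_squares
for z0 in (45,60,75,90):
    q=p[(np.abs(p[:,2]-z0)<8)];d=np.hypot(q[:,0]-466,q[:,1]+251);q=q[(d>26)&(q[:,1]>-251)]
    if len(q)<10: continue
    s=least_squares(lambda c:np.hypot(q[:,0]-c[0],q[:,1]-c[1])-34,[466,-251],loss='soft_l1');print(z0,len(q),s.x.round(1))
w=(f[...,0]-f[...,2]>30)&(np.abs(P[...,2]-14)<5)&(np.abs(P[...,0]-466)<100)&(np.abs(P[...,1]+251)<100)
w=cv2.morphologyEx(w.astype(np.uint8),cv2.MORPH_OPEN,np.ones((3,3)))>0
print('board',cv2.minAreaRect(P[w][:,:2].astype(np.float32)),np.median(P[w][:,2]))
```

```text
t 11.88 pos [ 519.4 -254.5  125.5] rot [-3.1410e+00 -2.0000e-04 -1.6471e+00] F [ 0.1  0.2 -0.9] w 23.5
linear [ 0.1  1.2 26.5] yaw -0.0001
864
45 62 [ 466.1 -252.7]
60 107 [ 464.9 -252. ]
75 121 [ 464.5 -251.9]
90 110 [ 464.6 -251.4]
board ((462.8832092285156, -251.1470489501953), (169.88037109375, 178.22235107421875), 5.027848720550537) 14.927308082442778
```

View pics/s9c.png

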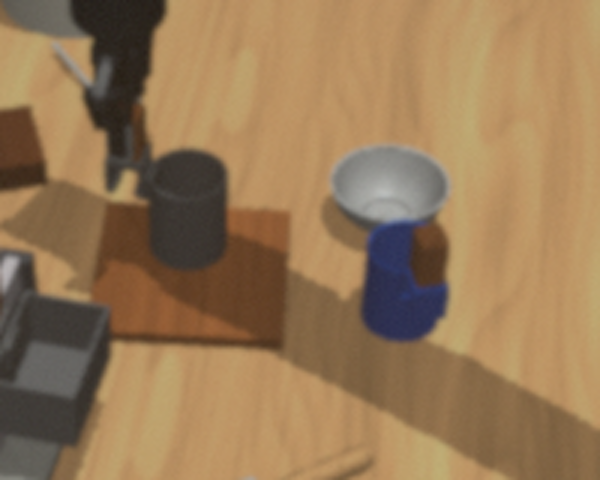

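Pot centre is about (465, −252) against board centre (466, −251), and it is upright. Lowering the last ~26 mm slowly, watching the force.

Emit:
step_arm([
  [0,0,5],
  [0,0,10],
  [0,0,14],
  [0,0,17],
  [0,0,19],
  [0,0,20],
  [0,0,20],
], yaw=[0,0,0,0,0,0,0], gripper=[-1,-1,-1,-1,-1,-1,-1])

```text
clock: 12.52
eef_pos: [519.1, -254.3, 104.8]
tool_rot: [3.141, 0.0, -1.647]
force: [-0.2, -0.6, -2.1]
width: 23.2
```

Emit:
step_arm([
  [0,0,0.7],
  [0,0,1.4],
  [0,0,2],
  [0,0,2.5],
  [0,0,3],
  [0,0,3.5],
  [0,0,4],
  [0,0,4],
], yaw=[0,0,0,0,0,0,0,0], gripper=[-1,-1,-1,-1,-1,-1,-1,-1])

```text
clock: 13.18
eef_pos: [519.1, -254.4, 101.0]
tool_rot: [3.141, 0.0, -1.647]
force: [0.1, -1.1, -1.3]
width: 23.1
```

Emit:
step_arm([
  [0,0,0.5],
  [0,0,1],
  [0,0,1],
  [0,0,1],
], yaw=[0,0,0,0], gripper=[-1,-1,-1,-1])

```text
clock: 13.52
eef_pos: [519.2, -254.4, 100.1]
tool_rot: [3.142, 0.0, -1.647]
force: [0.5, -0.1, -2.1]
width: 23.4
```

Emit:
step_arm([
  [0,0,0.5],
  [0,0,1],
  [0,0,1],
  [0,0,1],
], yaw=[0,0,0,0], gripper=[-1,-1,-1,-1])

```text
clock: 13.85
eef_pos: [519.6, -254.4, 99.8]
tool_rot: [-3.141, -0.0, -1.647]
force: [-0.1, 0.2, 4.9]
width: 23.3
```

Contact: +4.9 N at TCP z 99.8, as predicted. Releasing.

Emit:
step_arm([
  [0,0,0],
  [0,0,0],
  [0,0,0],
  [0,0,0],
  [0,0,0],
  [0,0,0],
  [0,0,0],
  [0,0,0],
], yaw=[0,0,0,0,0,0,0,0], gripper=[-0.3,-0.1,0.1,0.3,0.5,0.7,0.8,0.8])

```text
clock: 14.52
eef_pos: [519.2, -254.4, 99.1]
tool_rot: [3.142, 0.0, -1.647]
force: [-0.9, 0.5, 0.3]
width: 77.3
```

Run:
```python
from h import *
go([518.2,-254.5,240],-1.647)
im=cams.get_image('wrist');save('w10.png',im['frame'])
```

```text
t 14.52 pos [ 519.2 -254.4   99.1] rot [ 3.1416  0.     -1.647 ] F [-0.9  0.5  0.3] w 77.3
linear [   0.2    1.  -140.9] yaw 0.0
```

View pics/w10.png

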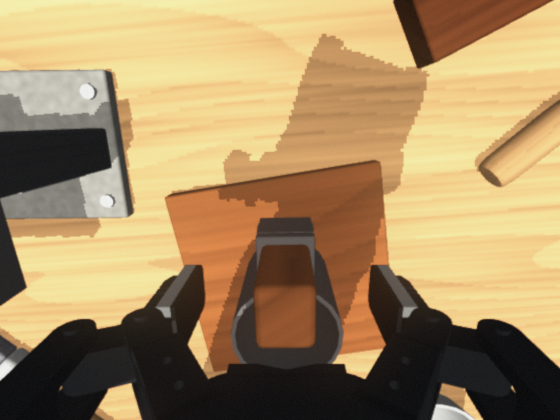

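The fingers are clear on both sides of the block, and the pot stands upright on the board. Retreating straight up.

Emit:
step_arm([
  [0,0,-8],
  [0,0,-24],
  [0,0,-46],
  [0,0,-72],
  [0,0,-100],
  [0,0,-130],
  [0,0,-155],
  [0,0,-170],
], yaw=[0,0,0,0,0,0,0,0], gripper=[0.8,0.8,0.8,0.8,0.8,0.8,0.8,0.8])

```text
clock: 15.23
eef_pos: [520.3, -254.9, 273.1]
tool_rot: [-3.137, -0.002, -1.647]
force: [0.5, -0.1, -0.3]
width: 76.6
```

Emit:
step_arm([
  [0,0,0],
  [0,0,0],
  [0,0,0],
  [0,0,0],
  [0,0,0],
  [0,0,0],
], yaw=[0,0,0,0,0,0], gripper=[0.8,0.8,0.8,0.8,0.8,0.8])

```text
clock: 15.73
eef_pos: [518.8, -254.2, 268.1]
tool_rot: [3.14, 0.001, -1.647]
force: [0.3, 0.4, 0.6]
width: 77.0
```

Run:
```python
from h import *
go([518.2,-254.5,240],-1.647)
from scipy.optimize import least_squares
im=cams.get_image('side');save('s11.png',im['frame'])
P=pts(im);f=im['frame'].astype(int)
m=(f.max(-1)-f.min(-1)<25)&(np.hypot(P[...,0]-466,P[...,1]+251)<50)&(P[...,2]>18)&(P[...,2]<100)
p=P[m];print(len(p))
for z0 in (25,40,55,70,85):
    q=p[(np.abs(p[:,2]-z0)<8)];d=np.hypot(q[:,0]-466,q[:,1]+251);q=q[(d>26)&(q[:,1]>-251)]
    if len(q)<10: continue
    s=least_squares(lambda c:np.hypot(q[:,0]-c[0],q[:,1]-c[1])-34,[466,-251],loss='soft_l1');print(z0,len(q),s.x.round(1))
im=cams.get_image('wrist');save('w11.png',im['frame']);P=pts(im)
m=(np.abs(P[...,2]-151)<6)&(np.hypot(P[...,0]-518,P[...,1]+254)<30);p=P[m]
print('block',len(p),p.mean(0),p[:,2].std(),cv2.minAreaRect(p[:,:2].astype(np.float32)))
```

```text
t 15.73 pos [ 518.8 -254.2  268.1] rot [ 3.1399e+00  6.0000e-04 -1.6470e+00] F [0.3 0.4 0.6] w 77.0
linear [ 0.4  0.5 28.1] yaw 0.0
887
25 93 [ 465.4 -251.8]
40 113 [ 465.7 -251.1]
55 117 [ 465.8 -251.1]
70 125 [ 465.5 -250.9]
85 138 [ 466.7 -250.7]
block 813 [ 520.45519463 -254.67925464  150.66396872] 1.100592580020129 ((519.3905639648438, -254.48426818847656), (23.543169021606445, 28.78388214111328), 86.23761749267578)
```

View pics/s11.png

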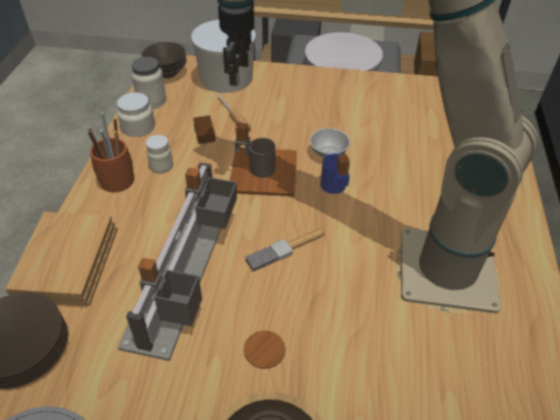

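The pot stands on the board at side (262,160), centred at about (465.8, −251.1) and upright. Its block top is at 150.7 mm (151 expected). The other two pots still hang on the rail, and the gripper is clear.

```bash
python3 -c "
from h import *
print(ctrl.finish_job())"
```

```text
the job is handed in; nothing more can be done
None
```

The round grey pot is off the rail and standing upright in the middle of the square board, released, and the job was handed in at about 16 s. I took it by its block, lifted it straight up against the catch and carried it over the trough.

**Last checks**
- **Position:** the pot's centre measured about (466, −251), against a board centre of about (466, −251).
- **Upright:** the block top is at 150.7 mm, where 151 is expected. Fits at five heights up the wall stay within about 1.5 mm of each other.
- **Touchdown:** about 5 N.
- **Other pots and gripper:** the square pot and trough still hang on the rail, the blue pot was not touched, and the gripper is clear.

**What disagreed**
- **First grasp missed:** the fingers shut on top of the block, at about 13 N. Both cameras showed the fingers about 38 mm farther back from the reported TCP than the text says. I backed off, measured this in free air and gripped lower. That try pressed the block, and it may have slid about 1 mm along the rail.
- **Board centre from the side camera:** with the arm and pot partly hiding the board, it read about 3 mm lower in x. I used the top-camera value.

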